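Mix the large brown bottle on the touch mixer and stand it in the tray

ROBOT

A 6-joint arm with a two-finger parallel gripper is mounted at the origin on a cart in front of the work surface, level with it; the furniture and walls round the work are solid. World frame = base frame: x ahead of the robot, y to its left, z up, the work surface at z = 0. Lengths are in m, angles in rad, forces in N, time in s.
With the tool pointing down it reaches from about 0.425 to 0.95 m from the base axis. Payload 3.5 kg.
Tool frame: the origin (TCP) lies on the centre line of the jaws, within the pads' length; the fingertips stand 17 mm ahead of it and the grasp point (between the pads) lies 2 mm behind it; z points along the fingers, y is the line along which they close (so a half turn about z gives the same grasp; the last joint's range is limited). The gripper opens to 85 mm and grips with 20 to 120 N. Pads are 22 mm wide; open, the fingers measure 114 mm over their backs; the gripper's body (76 mm by 85 mm) begins 54 mm behind the grasp point. The pads swing forward as they close: fully open they stand 13 mm farther back than shut.
Start: joints at [1.174, 0.286, 1.577, -0, 1.279, -0.15], TCP at [0.165, 0.655, 0.209] pointing down, gripper open.
Joint ranges: [-2.77, 2.77], [-0.9, 2.22], [0.21, 2.48], [-1.53, 4.67], [0.24, 2.81], [-2.84, 2.84]. Speed limits (rad/s): [2.79, 2.79, 3.14, 3.14, 3.14, 3.14].

INTERFACE

Orientations are given as a unit quaternion [x, y, z, w].
In Python, from plant import ctrl gives the robot as it stands. The module is installed in compiled form; this text tells all that it offers.
- The arm moves only by the tool drive_tool, never from a script. Its argument "moves" is a list of rows, each a list of 3 entries, a list of its own where there are three numbers: the turn, a rotation vector about the tool's x, y, z in rad, then the shift along the tool's x, y, z in m, then the finger opening in m, from 0 to 0.0854. A call has 1 to 5 rows; each row shifts and turns the commanded pose from where the row before left it, along the tool's axes as they then stand; what a row does not reach is not made up. A row lasts 1/8 s, in which the tool goes at most 62.5 mm and 10.7 degrees, less where a joint would pass 70% of its speed; a pose out of reach is approached as far as the arm can. A call with a gripper value outside its range is refused whole. The fingers move at their own pace and stop on an object; "grip_force" is the grip in N (left out, the last holds). Time passes only in rows, so rows that do not move let the fingers close. It gives the time, the measured TCP pose, the force, the opening and the grip force at its end, in the units of the state.
- ctrl.get_state(): the state, without advancing time (a new reading comes with each control period).
- ctrl.read_camera(name): name is "side" or "top"; returns a dict with "image" (480x640x3 uint8, red, green, blue), "fx", "fy", "cx", "cy" (pixels), "R" (3x3) and "t" (3): a world point X has camera coordinates R X + t. Camera axes: x right, y down, z forward; pixel columns grow to the right and rows downward; lengths in m; the calibration is good to about 2 mm. A picture is of the moment at which its call begins. There is no depth.
- ctrl.sign_off(): hands the job in; it is judged then, once.
The state is a dict: "time": time; "qpos": joint angles; "dq": joint speeds; "joint_efforts": joint torques, N m; "eef_pos": TCP position; "tcp_rot": TCP orientation; "contact_force": force on the tool from outside, world axes, zero at the start; "wrist_torque": the same for the moment, N m; "opening": opening from 0.0 (shut) to 1.0 (fully open); "finger_force": force on a finger pad.
Only numpy, scipy, OpenCV 4.12 (cv2) and the standard library are available. Lean on these libraries where they do the work, as an engineer would, in place of code of your own. Each camera call takes 0.05 s, during which the arm holds its last target. There are 200 camera calls.

TASK

Pick up the larger of the two brown bottles, press it upright and centred onto the round sprung pad of the mixer until the pad is fully down, and keep it pressed there in your grip for about two seconds without ramming it. Then set the bottle down gently, upright, in the metal tray beside the small beaker, and let go. Leave the smaller brown bottle, the beaker and everything else where they are.

Things in the scene. Friction and masses are not known exactly. Their poses are not given: they have to be found in the camera images.
- bottle_large_center (a point): Centre (half-way up) of the larger brown glass bottle with black screw cap: 50 mm across, 86 mm tall, about 0.1 to 0.2 kg, loose, standing upright on the worktop. z axis up along the bottle; its underside lies 43 mm below this point, and its straight-sided body can be gripped level with it.
- bottle_small_center (a point): Centre of the smaller brown bottle of the same kind, 38 mm across and 68 mm tall, loose on the worktop; it is not to be moved. Its place and that of the larger bottle are often swapped.
- mixer: Touch-start mixer, a low grey and white housing 140 mm (its x) by 110 mm (its y), 60 mm high, fixed on the worktop, with a dial and a rocker switch on its front (-x) side. Origin: centre of its underside. Its place and that of the tray are often swapped.
- pad_top (a point): Centre of the top face of the mixer's round black rubber pad: flat, 70 mm across, 81 mm above the worktop when up, 12 mm to the +x side of the housing's centre (in the housing's frame). The pad moves straight down when pressed and this point moves with it.
- mixer_pad (a joint): How far the pad is pressed down, in m: 0 = up, 0.012 = fully down against a firm stop. A spring pushes it up with about 4 N at the top and 10 N fully down; the weight of a bottle alone does not move it.
- tray_floor (a point): Centre of the inner floor of the stainless steel tray, fixed on the worktop: inside 104 mm (its x) by 214 mm (its y), floor 2 mm and rim 17 mm above the worktop. The small beaker stands at its +y end; the -y end is free.
- beaker_small_center (a point): Centre of the small clear glass beaker, 44 mm across and 57 mm tall, loose, standing in the tray at its +y end.
- jar_center (a point): Centre of a culture jar closed with film, 76 mm across and 125 mm tall, loose, at the back of the worktop; a bystander.
- dish_center (a point): Centre of a flat round dish with seedlings, 62 mm across and 23 mm high, loose, at the front of the worktop; a bystander.
- tweezers_center (a point): Centre of a pair of steel forceps, 115 mm long (its y) and 9 mm high, loose, at the front of the worktop; a bystander.
There are look-alikes about, which are no part of the job. Leave any blue look-alike of the part that bears beaker_small_center alone.

How it is judged:
On the way:
1. the larger bottle, held in the grip, upright (within 0.15 rad) and within 15 mm of the pad's centre, holds the pad fully down (at least 10 of its 12 mm) for 1.5 s (value of joint mixer_pad above 0.01 m and contact force between bottle_large and mixer_pad above 4 N and horizontal distance between bottle_large_center and pad_top below 0.015 m and angle between bottle_large_center's own z axis and vertical below 0.15 rad and distance between the grasp point and bottle_large_center below 0.05 m), for 1.5 s.
At the end, for the whole second after the job is handed in: The larger bottle stands released, at rest and upright (within 0.08 rad) on the floor of the tray (its centre within 35 mm across and 90 mm along of the tray's centre); the mixer's pad is up again; the beaker stands upright within 20 mm and the smaller bottle within 20 mm of where they were (x of bottle_large_center in the frame of tray_floor between -0.035 and 0.035 m and y of bottle_large_center in the frame of tray_floor between -0.09 and 0.09 m and z of bottle_large_center in the frame of tray_floor between 0.039 and 0.047 m and angle between each of bottle_large_center, beaker_small_center's own z axis and vertical below 0.08 rad and linear speed of bottle_large below 0.02 m/s and value of joint mixer_pad below 0.003 m and contact force between the fingers and bottle_large below 0.1 N and distance of each of beaker_small_center, bottle_small_center from where it was at the start of the episode below 0.02 m); the robot touches nothing.
It fails at once if the larger bottle is rammed against the mixer (over 60 N) (contact force between bottle_large and mixer above 60 N).
It fails at once if the larger bottle is tipped by more than 0.5 rad (angle between bottle_large_center's own z axis and vertical above 0.5 rad).
It fails at once if the larger bottle is dropped (falls out of the grip faster than 0.6 m/s) (linear speed of bottle_large above 0.6 m/s and contact force between the fingers and bottle_large below 0.1 N).
It fails at once if the pad is pressed with the fingers (contact force between the fingers and mixer_pad above 3 N).
It fails at once if the smaller brown bottle, the beaker, the film-covered jar, the dish or the forceps are moved by more than 30 mm (distance of any of bottle_small_center, beaker_small_center, jar_center, dish_center, tweezers_center from where it was at the start of the episode above 0.03 m).
It also fails if it takes over 64 s, if anything falls off the work surface, if the arm or the gripper's body presses on something with over 40 N, if the wrist force passes 120 N, or if a joint passes its speed limit or range.

## Working session

There is one attempt and no reset: what is moved stays moved. The work goes in short steps, Python scripts to look and compute and a tool call to move; the robot and the scene stay as the last step left them, time stands still between calls to the robot, and variables do not carry over. Pictures are saved under pics/ and viewed, at most 10 in all, crops included, and the job is handed in when it is done.

Besides the shell and the picture viewer there is one more tool, called after "Request:" by a JSON object that holds its "api" and its "payload". drive_tool: Moves the arm, as the interface text tells. Its arguments: {"type":"object","properties":{"moves":{"type":"array","items":{"type":"array"}},"grip_force":{"type":"number"}},"required":["moves"]}

```bash
mkdir -p pics; cat > h.py <<'E'
from plant import ctrl
import numpy as np, cv2
def snap(n,f):
    c=ctrl.read_camera(n); cv2.imwrite(f,c["image"][:,:,::-1]); np.savez(f[:-4]+'.npz',**c); return c
def pt(c,u,v,z):
    R=np.array(c["R"]);t=np.array(c["t"])
    d=R.T@np.array([(u-c["cx"])/c["fx"],(v-c["cy"])/c["fy"],1]); o=-R.T@t
    return o+d*(z-o[2])/d[2]
def px(c,X):
    p=np.array(c["R"])@np.array(X)+np.array(c["t"]); return np.array([c["fx"]*p[0]/p[2]+c["cx"],c["fy"]*p[1]/p[2]+c["cy"]])
E
python3 - <<'E'
from h import *
for n in("side","top"):
    c=snap(n,f"pics/{n}0.png"); print(n,-np.array(c["R"]).T@c["t"],np.round(c["R"],2).tolist(),c["fx"])
s=ctrl.get_state();print(s)
E
```

```text
side [ 0.06681076 -0.47088179  0.66855974] [[0.67, -0.74, -0.0], [-0.51, -0.46, -0.73], [0.54, 0.49, -0.69]] 435.79817771576535
top [ 0.39986178 -0.03499164  0.93368855] [[0.0, -1.0, 0.02], [-0.99, -0.0, -0.13], [0.13, -0.02, -0.99]] 461.0093026850292
{'time': 0.1, 'qpos': array([ 1.17399702e+00,  2.87119683e-01,  1.57804265e+00,  2.00026685e-05,
        1.27860712e+00, -1.49978823e-01]), 'dq': array([ 0.00153705, -0.00232464, -0.0028202 , -0.00062757,  0.00189386,
       -0.00105513]), 'joint_efforts': array([ 9.45050851e-04, -4.07298696e+01, -2.93698686e+01, -1.04609753e-04,
        3.39822087e-03,  1.64846773e-05]), 'eef_pos': array([0.16461633, 0.65395087, 0.20745062]), 'tcp_rot': array([ 1.23100018e-01,  9.92393672e-01, -1.04539216e-03, -3.03082233e-04]), 'contact_force': array([-0.68017309, -0.96741203,  0.32076458]), 'wrist_torque': array([ 0.01753187, -0.03463472,  0.00981743]), 'finger_force': 0.0, 'opening': 0.993893389765698}
```

View pics/top0.png

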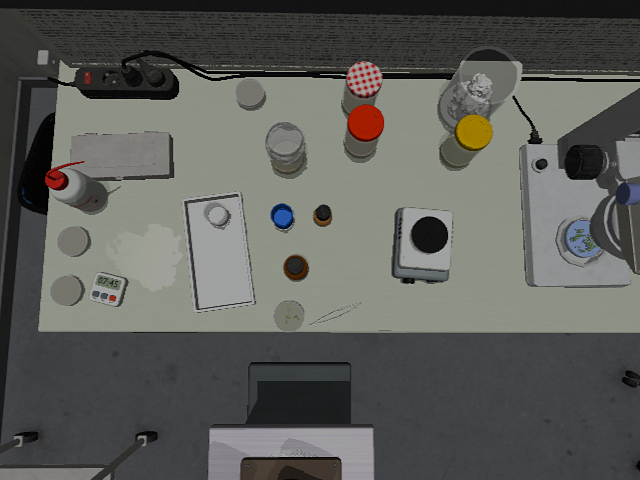

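View pics/side0.png

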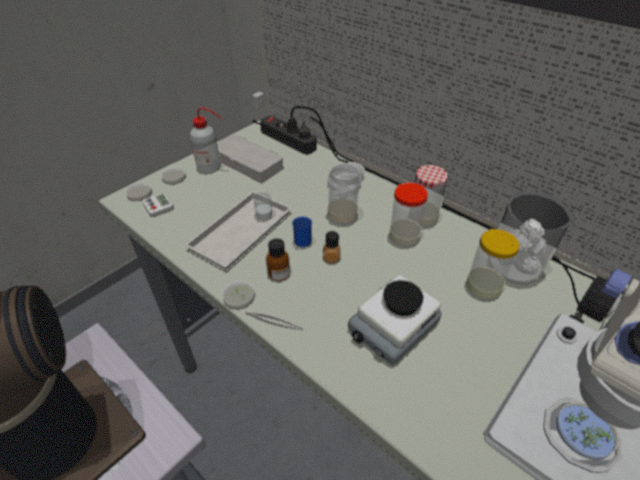

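The top view shows the large bottle at about (296,267), the small one at (323,214), the pad at (430,236), the tray at (219,252) with the beaker at (217,213), and the blue look-alike at (283,216). I'll enlarge it.

```bash
python3 - <<'E'
from h import *
t=cv2.imread('pics/top0.png')
a=cv2.resize(t[245:290,275:320],(400,400),interpolation=cv2.INTER_CUBIC)
b=cv2.resize(t[200:290,385:475],(400,400),interpolation=cv2.INTER_CUBIC)
cv2.imwrite('pics/crop.png',np.hstack([a,b]))
c=np.load('pics/top0.npz')
# pad centroid by dark threshold
g=cv2.cvtColor(t,cv2.COLOR_BGR2GRAY)
m=np.zeros_like(g);m[210:258,405:455]=(g[210:258,405:455]<50)
n,l,s,ce=cv2.connectedComponentsWithStats(m);i=1+s[1:,4].argmax();print(s[i],ce[i]);print('pad',pt(c,*ce[i],.081))
m=np.zeros_like(g);m[245:290,275:320]=(t[245:290,275:320].max(2)<70)
n,l,s,ce=cv2.connectedComponentsWithStats(m);i=1+s[1:,4].argmax();print(s[i],ce[i]);print('cap',pt(c,*ce[i],.086))
for p in[(182,199),(240,192),(255,305),(194,312)]:print('rim',pt(c,*p,.017))
print('beaker',pt(c,217,211,.059),'small',pt(c,323,212,.068),'blue',pt(c,283,215,.06))
for p in[(399,207),(453,211),(447,274),(395,270)]:print('mix',pt(c,*p,.06))
E
```

```text
[ 412  217   36   36 1037] [429.30279653 234.41465767]
pad [ 0.51628151 -0.25737068  0.081     ]
[285 256  24  24 392] [296.02295918 267.24489796]
cap [ 0.45355398 -0.00825642  0.086     ]
rim [0.594634   0.22462422 0.017     ]
rim [0.60981085 0.10851468 0.017     ]
rim [0.38356252 0.07372801 0.017     ]
rim [0.36982624 0.19233215 0.017     ]
beaker [0.56267357 0.14502957 0.059     ] small [ 0.56023326 -0.05819491  0.068     ] blue [0.55542225 0.01841242 0.06      ]
mix [ 0.57238581 -0.20545535  0.06      ]
mix [ 0.56513704 -0.3102738   0.06      ]
mix [ 0.44330688 -0.29452802  0.06      ]
mix [ 0.45059199 -0.19540034  0.06      ]
```

View pics/crop.png

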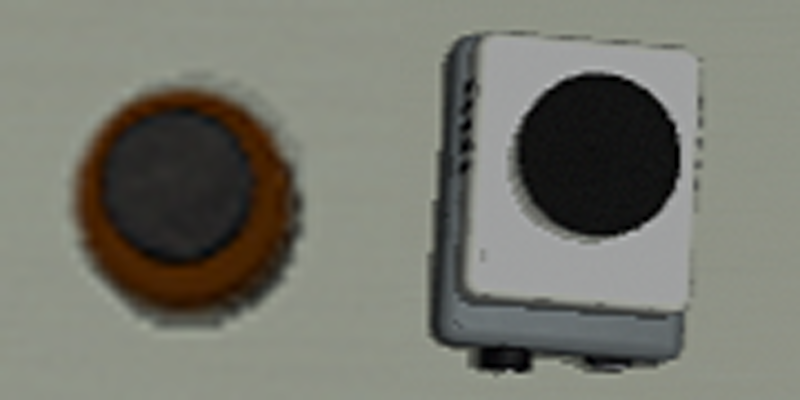

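The crop puts the pad centre at about (429.7,234.8) and the bottle cap centre at about (295,265.8). That gives a bottle position of about (0.456,-0.007) and a pad position of about (0.516,-0.258). I'll move now: first align the yaw, then go round the arc.

Request:
{"api": "drive_tool", "payload": {"moves": [[[0, 0, -0.1235], [0, 0, 0], 0.0854], [[0, 0, -0.1235], [0, 0, 0], 0.0854], [[0, 0, 0], [-0.035, -0.04, 0], 0.0854], [[0, 0, 0], [-0.035, -0.04, 0], 0.0854], [[0, 0, 0], [-0.035, -0.04, 0], 0.0854]]}}

```text
time: 0.72
eef_pos: [0.2704, 0.5331, 0.208]
tcp_rot: [-0.0, 1.0, -0.0, -0.0]
contact_force: [0.5, 0.7, 0.1]
opening: 1.0
finger_force: 0.0
```

```bash
python3 - <<'E'
from h import *
t=np.load('pics/top0.npz');s=np.load('pics/side0.npz')
print('cap',pt(t,295,265.8,.086),'body',pt(t,295.9,267.3,.05),'pad',pt(t,429.7,234.8,.081))
im=cv2.imread('pics/side0.png')
print('predicted in side: cap',px(s,[.456,-.007,.086]),'base',px(s,[.456,-.007,0]),'pad',px(s,[.516,-.258,.081]))
g=im.max(2)
for n,(x0,x1,y0,y1) in dict(cap=(262,292,236,255),pad=(378,428,278,318)).items():
    m=np.zeros_like(g);m[y0:y1,x0:x1]=g[y0:y1,x0:x1]<45
    _,l,st,ce=cv2.connectedComponentsWithStats(m);i=1+st[1:,4].argmax();print(n,st[i],ce[i])
print('tip from tray etc jar',pt(t,286,135,.125))
E
```

```text
cap [ 0.45620286 -0.00635515  0.086     ] body [ 0.45572791 -0.00688665  0.05      ] pad [ 0.51555564 -0.25809876  0.081     ]
predicted in side: cap [276.25416485 244.62604381] base [279.28901511 274.64388425] pad [403.19004179 296.13507337]
cap [270 243  14  12 126] [276.48412698 249.68253968]
pad [385 282  37  33 973] [402.49229188 297.67317575]
tip from tray etc jar [0.69144909 0.01079488 0.125     ]
```

Request:
{"api": "drive_tool", "payload": {"moves": [[[0, 0, 0], [-0.036, -0.045, 0], 0.0854], [[0, 0, 0], [-0.036, -0.045, 0], 0.0854], [[0, 0, 0], [-0.036, -0.045, 0], 0.0854], [[0, 0, 0], [-0.036, -0.045, 0], 0.0854], [[0, 0, 0], [-0.007, -0.06, 0], 0.0854]]}}

```text
time: 1.35
eef_pos: [0.4225, 0.2929, 0.2085]
tcp_rot: [0.0, 1.0, -0.0, 0.0]
contact_force: [0.7, -0.1, 1.0]
opening: 0.999
finger_force: 0.0
```

Request:
{"api": "drive_tool", "payload": {"moves": [[[0, 0, 0], [-0.007, -0.06, 0], 0.0854], [[0, 0, 0], [-0.007, -0.06, 0], 0.0854], [[0, 0, 0], [-0.007, -0.06, 0], 0.0854], [[0, 0, 0], [-0.007, -0.06, 0], 0.0854], [[0, 0, 0], [-0.005, -0.05, 0], 0.0854]]}}

```text
time: 1.98
eef_pos: [0.4536, 0.0025, 0.2085]
tcp_rot: [0.0, 1.0, -0.0, -0.0]
contact_force: [1.1, -1.0, 0.5]
opening: 1.003
finger_force: 0.0
```

Request:
{"api": "drive_tool", "payload": {"moves": [[[0, 0, 0], [-0.0025, -0.0095, 0.03], 0.0854], [[0, 0, 0], [0, 0, 0.045], 0.0854], [[0, 0, 0], [0, 0, 0.045], 0.0854], [[0, 0, 0], [0, 0, 0.03], 0.0854], [[0, 0, 0], [0, 0, 0.0155], 0.0854]]}}

```text
time: 2.6
eef_pos: [0.4549, -0.0046, 0.0411]
tcp_rot: [-0.0, 1.0, 0.0, -0.002]
contact_force: [0.0, -0.6, 0.2]
opening: 1.002
finger_force: 0.0
```

Request:
{"api": "drive_tool", "payload": {"moves": [[[0, 0, 0], [0, 0, 0], 0.058], [[0, 0, 0], [0, 0, 0], 0.052], [[0, 0, 0], [0, 0, 0], 0.04], [[0, 0, 0], [0, 0, 0], 0.04], [[0, 0, 0], [0, 0, 0], 0.04]], "grip_force": 40}}

```text
time: 3.22
eef_pos: [0.4568, -0.0049, 0.0437]
tcp_rot: [-0.0, 1.0, -0.0, 0.0]
contact_force: [0.3, 0.3, -0.2]
opening: 0.468
finger_force: 0.0
```

```bash
python3 - <<'E'
from h import *
c=snap('side','pics/g.png');i=cv2.imread('pics/g.png')[150:350,180:440];cv2.imwrite('pics/gc.png',cv2.resize(i,None,fx=3,fy=3,interpolation=2))
s=ctrl.get_state();print(s['eef_pos'],s['opening'],s['finger_force'])
E
```

```text
[ 0.45669835 -0.0049238   0.04355563] 0.46757605841093275 0.0
```

View pics/gc.png

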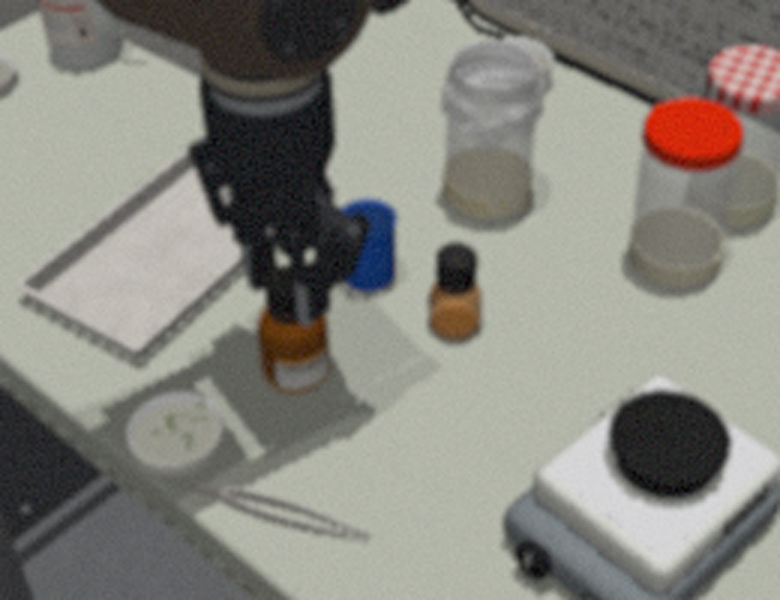

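```bash
python3 - <<'E'
from h import *
c=np.load('pics/g.npz')
for X in[(.4568,-.03,.0266),(.4568,.02,.0266),(.4568,-.0049,.0437),(.4568,-.005,0),(.4568,-.005,.086)]:print(X,(px(c,X)-[180,150])*3)
i=cv2.imread('pics/g.png')[215:290,245:315];cv2.imwrite('pics/gc2.png',cv2.resize(np.clip(i*1.8,0,255).astype('uint8'),None,fx=8,fy=8,interpolation=2))
E
```

```text
(0.4568, -0.03, 0.0266) [320.29971331 363.61912196]
(0.4568, 0.02, 0.0266) [268.33682108 327.43060516]
(0.4568, -0.0049, 0.0437) [292.05349885 327.53709668]
(0.4568, -0.005, 0) [296.66400727 371.83171205]
(0.4568, -0.005, 0.086) [287.48976256 281.78089617]
```

View pics/gc2.png

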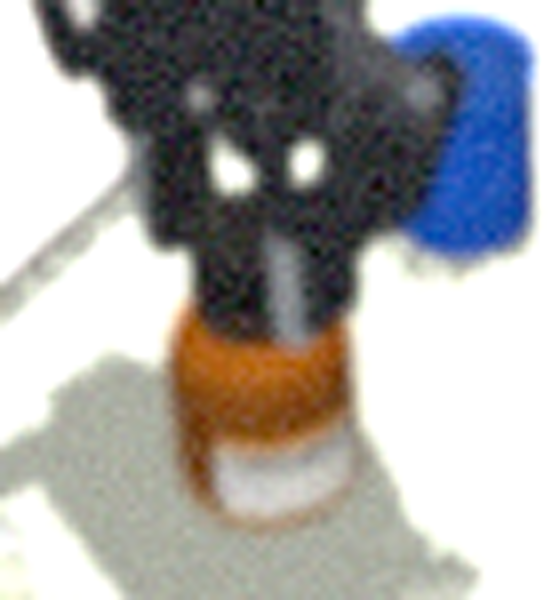

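```bash
python3 - <<'E'
from h import *
c=np.load('pics/g.npz')
for x in(.435,.446,.457,.468):
  R=c["R"];o=-R.T@c["t"];d=R.T@np.array([(281.3-c["cx"])/c["fx"],(258.1-c["cy"])/c["fy"],1]);print(o+d*(x-o[0])/d[0])
t=snap('top','pics/gt.png');i=cv2.imread('pics/gt.png')[190:340,220:400]
cv2.imwrite('pics/gtc.png',cv2.resize(np.clip(i*1.5,0,255).astype('uint8'),None,fx=4,fy=4,interpolation=2))
s=ctrl.get_state();print(s['eef_pos'],s['qpos'],s['opening'],s['joint_efforts'])
E
```

```text
[ 0.435      -0.04251099  0.08949057]
[ 0.446      -0.02971301  0.07219034]
[ 0.457      -0.01691503  0.0548901 ]
[ 0.468      -0.00411705  0.03758986]
[ 0.45659288 -0.0049121   0.0434144 ] [-2.33547943e-01  1.38700269e-02  2.21842795e+00 -4.28108656e-05
  9.08922108e-01 -1.80456326e+00] 0.4684480712040952 [ 2.63634276e-03 -2.43420088e+01 -2.37692946e+01 -1.62225501e-04
 -1.84927092e-03  5.72799408e-07]
```

View pics/gtc.png

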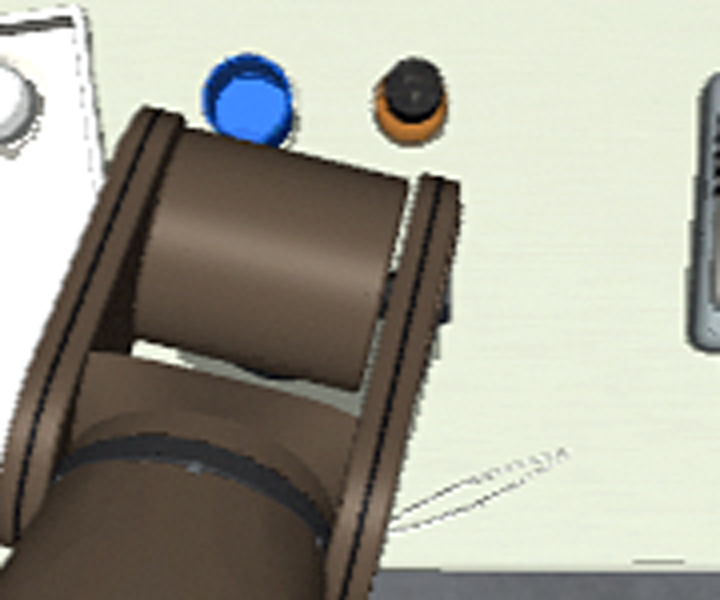

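The fingers shut to 40 mm without touching the 50 mm body. The side picture shows the fingertip at gc2 (290,345), level with the bottle shoulder, so the tips are higher than I assumed. I'll reopen and lower carefully, watching the force.

Request:
{"api": "drive_tool", "payload": {"moves": [[[0, 0, 0], [0, 0, 0], 0.0854], [[0, 0, 0], [0, 0, 0], 0.0854], [[0, 0, 0], [0, 0, 0], 0.0854], [[0, 0, 0], [0, 0, 0.004], 0.0854], [[0, 0, 0], [0, 0, 0.004], 0.0854]]}}

```text
time: 3.95
eef_pos: [0.4564, -0.0049, 0.0349]
tcp_rot: [-0.0, 1.0, 0.0, -0.0]
contact_force: [-0.2, -0.7, -0.5]
opening: 1.001
finger_force: 0.0
```

```bash
python3 - <<'E'
from h import *
c=snap('side','pics/g3.png');i=cv2.imread('pics/g3.png')[195:295,225:345];cv2.imwrite('pics/g3c.png',cv2.resize(np.clip(i*2.,0,255).astype('uint8'),None,fx=6,fy=6,interpolation=2))
s=ctrl.get_state();p=s['eef_pos'];print(p,s['opening'],s['finger_force'],s['contact_force'])
for dy in(-.0427,.0427):print((px(c,[p[0],p[1]+dy,p[2]-.004])-[225,195])*6)
E
```

```text
[ 0.45587888 -0.0047854   0.03426644] 1.0017273518976868 0.0 [ 0.58662473 -0.16542531 -0.04545829]
[405.8451224  477.59954642]
[227.83446042 353.82165658]
```

View pics/g3c.png

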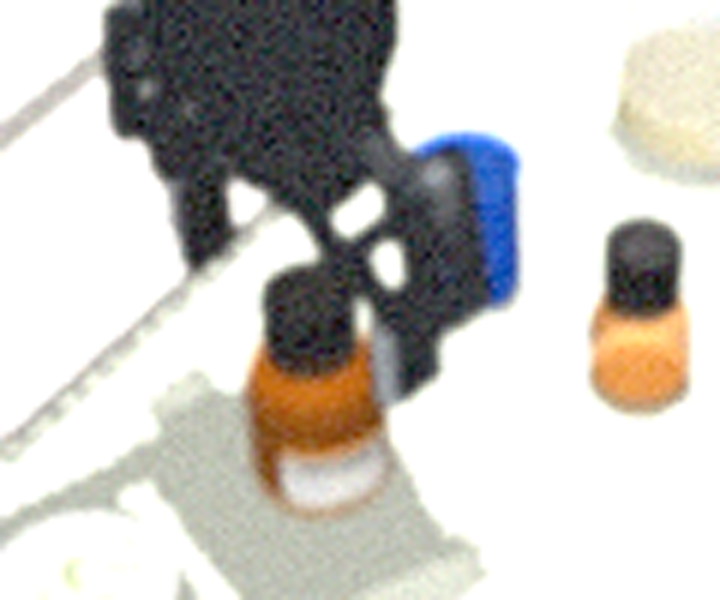

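g3c shows the open fingertips at (410,395) and (205,265). That is 14 real pixels, about 40 mm, straight above where the reported pose puts them. The bottle is clear between them, so I'll trust vision and lower in guarded steps.

Request:
{"api": "drive_tool", "payload": {"moves": [[[0, 0, 0], [0, 0, 0.005], 0.0854], [[0, 0, 0], [0, 0, 0.005], 0.0854], [[0, 0, 0], [0, 0, 0.005], 0.0854], [[0, 0, 0], [0, 0, 0.005], 0.0854], [[0, 0, 0], [0, 0, 0], 0.0854]]}}

```text
time: 4.62
eef_pos: [0.4561, -0.0048, 0.0147]
tcp_rot: [-0.0, 1.0, 0.0, -0.001]
contact_force: [0.4, 0.7, -0.1]
opening: 1.002
finger_force: 0.0
```

```bash
python3 - <<'E'
from h import *
c=snap('side','pics/g4.png');i=cv2.imread('pics/g4.png')[195:295,225:345];cv2.imwrite('pics/g4c.png',cv2.resize(np.clip(i*2.,0,255).astype('uint8'),None,fx=6,fy=6,interpolation=2))
s=ctrl.get_state();p=s['eef_pos'];print(p,s['opening'],s['finger_force'],s['contact_force'])
for dy in(-.0427,.0427):print((px(c,[p[0],p[1]+dy,p[2]-.004])-[225,195])*6)
E
```

```text
[ 0.45633447 -0.00486029  0.01497612] 1.0035899040332235 0.0 [ 0.55102958 -0.04427797  0.24639535]
[409.67760375 515.85799501]
[234.12880832 392.16572285]
```

View pics/g4c.png

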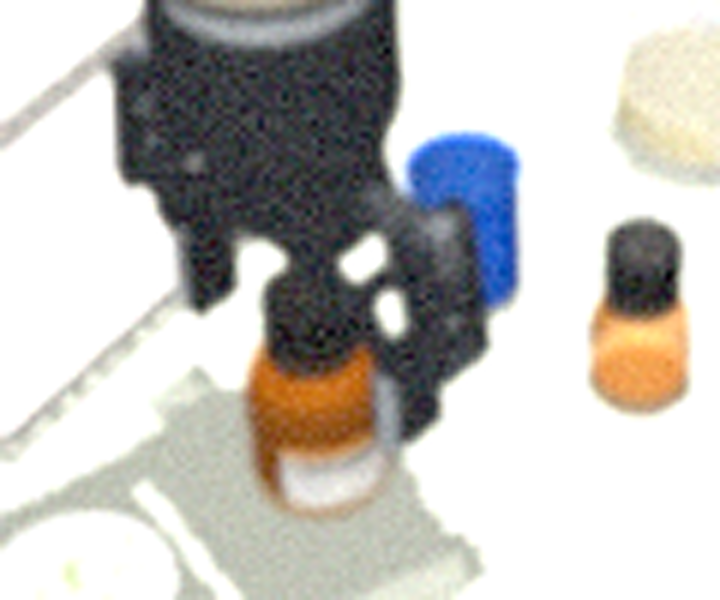

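The tips in g4c are at (410,440) and (210,308), so about 15 mm further down is needed. There is no contact yet.

Request:
{"api": "drive_tool", "payload": {"moves": [[[0, 0, 0], [0, 0, 0.005], 0.0854], [[0, 0, 0], [0, 0, 0.005], 0.0854], [[0, 0, 0], [0, 0, 0.004], 0.0854], [[0, 0, 0], [0, 0, 0], 0.0854]]}}

```text
time: 5.18
eef_pos: [0.4561, -0.0048, 0.0008]
tcp_rot: [-0.0, 1.0, 0.0, -0.001]
contact_force: [-0.4, -0.3, 0.5]
opening: 0.998
finger_force: 0.0
```

Request:
{"api": "drive_tool", "payload": {"moves": [[[0, 0, 0], [0, 0, 0], 0.058], [[0, 0, 0], [0, 0, 0], 0.052], [[0, 0, 0], [0, 0, 0], 0.042], [[0, 0, 0], [0, 0, 0], 0.042], [[0, 0, 0], [0, 0, 0], 0.042]], "grip_force": 40}}

```text
time: 5.8
eef_pos: [0.4571, -0.0051, 0.0017]
tcp_rot: [-0.0, 1.0, -0.0, 0.001]
contact_force: [-0.3, -0.1, 4.3]
opening: 0.551
finger_force: 41.7
```

Request:
{"api": "drive_tool", "payload": {"moves": [[[0, 0, 0], [0, 0, -0.01], 0.042], [[0, 0, 0], [0, 0, -0.02], 0.042], [[0, 0, 0], [0, 0, -0.03], 0.042], [[0, 0, 0], [0, 0, -0.03], 0.042], [[0, 0, 0], [0, 0, -0.03], 0.042]]}}

```text
time: 6.42
eef_pos: [0.4557, -0.0046, 0.1219]
tcp_rot: [-0.0, 1.0, 0.0, -0.001]
contact_force: [0.5, 0.9, -0.9]
opening: 0.55
finger_force: 41.4
```

```bash
python3 - <<'E'
from h import *
c=snap('side','pics/g5.png');i=cv2.imread('pics/g5.png')[150:300,200:400];cv2.imwrite('pics/g5c.png',cv2.resize(np.clip(i*2.,0,255).astype('uint8'),None,fx=4,fy=4,interpolation=2))
s=ctrl.get_state();p=s['eef_pos'];print(p,s['opening'],s['finger_force'],s['contact_force'])
for z in(0,.05,.1,.15):print(z,(px(c,[p[0],p[1],z])-[200,150])*4)
E
```

```text
[ 0.45863963 -0.00521542  0.12632   ] 0.5446327388486035 41.443165098899044 [2.50344845 0.75994283 1.00859588]
0 [318.40977425 493.99192441]
0.05 [311.62310885 426.18807308]
0.1 [304.27325273 352.75752616]
0.15 [296.28706667 272.96956836]
```

View pics/g5c.png

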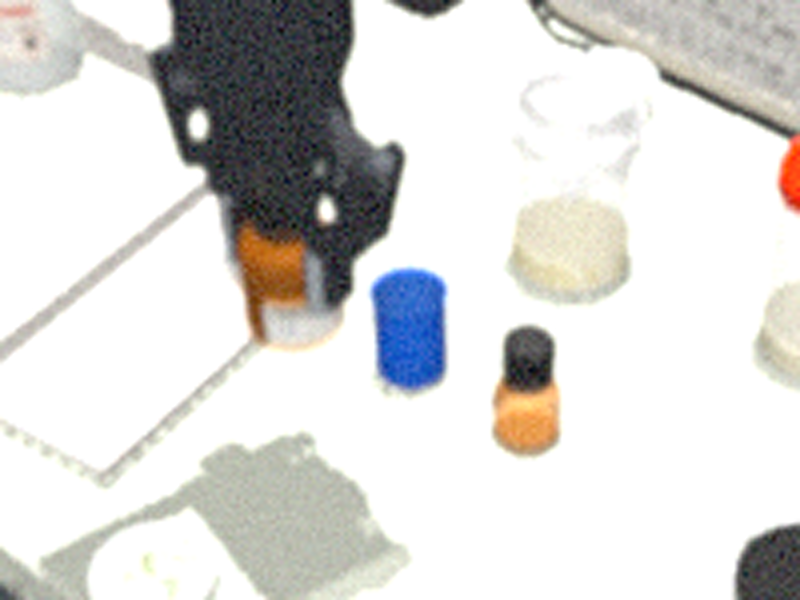

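Bottle lifted upright: its base centre is at about (295,325) in g5c, consistent with z≈0.12. So the bottle base is at reported z − 0.002. Next, over to the pad.

Request:
{"api": "drive_tool", "payload": {"moves": [[[0, 0, 0], [-0.006, -0.025, 0], 0.042], [[0, 0, 0], [-0.011, -0.045, 0], 0.042], [[0, 0, 0], [-0.011, -0.05, 0], 0.042], [[0, 0, 0], [-0.011, -0.05, 0], 0.042], [[0, 0, 0], [-0.01, -0.045, 0], 0.042]], "grip_force": 60}}

```text
time: 7.1
eef_pos: [0.5051, -0.2212, 0.1201]
tcp_rot: [0.0, 1.0, 0.0, -0.001]
contact_force: [0.4, 0.0, -0.7]
opening: 0.541
finger_force: 63.6
```

Request:
{"api": "drive_tool", "payload": {"moves": [[[0, 0, 0], [-0.006, -0.025, 0], 0.042], [[0, 0, 0], [-0.003, -0.011, 0], 0.042], [[0, 0, 0], [0, 0, 0], 0.042], [[0, 0, 0], [0, 0, 0], 0.042]]}}

```text
time: 7.6
eef_pos: [0.5142, -0.2546, 0.1207]
tcp_rot: [-0.001, 1.0, 0.001, -0.0]
contact_force: [-0.6, 0.6, -1.5]
opening: 0.542
finger_force: 63.6
```

```bash
python3 - <<'E'
from h import *
c=snap('side','pics/p1.png');i=cv2.imread('pics/p1.png')[180:360,320:500];cv2.imwrite('pics/p1c.png',cv2.resize(np.clip(i*1.8,0,255).astype('uint8'),(600,600),interpolation=2))
s=ctrl.get_state();p=s['eef_pos'];print(p,s['tcp_rot'],s['opening'],s['finger_force'],s['contact_force'])
for n,X in dict(base=[p[0]-.0005,p[1]-.002,p[2]-.0017],pad=[.516,-.258,.081]).items():print(n,px(c,X),(px(c,X)-[320,180])*600/180)
E
```

```text
[ 0.51426812 -0.25458078  0.12093618] [-6.76352733e-04  9.99999664e-01  3.44929302e-04 -3.09431153e-04] 0.5398566552744143 63.58564370311797 [ 0.40145938  0.26192869 -1.76077447]
base [404.6604203  281.82195569] [282.201401   339.40651898]
pad [403.19004179 296.13507337] [277.30013929 387.11691123]
```

View pics/p1c.png

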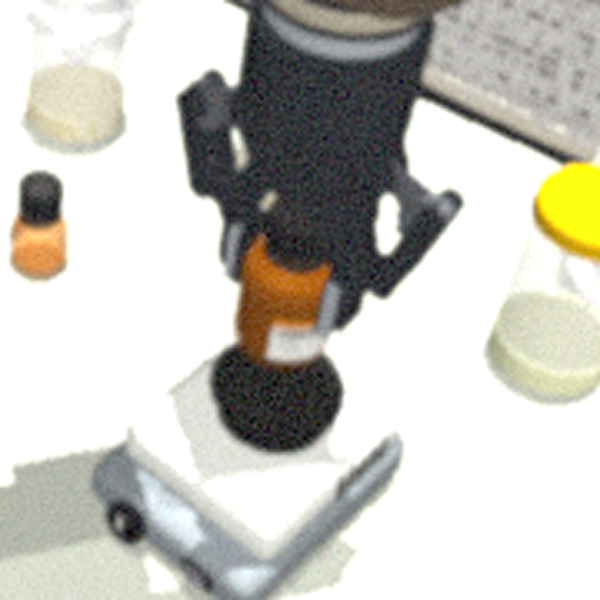

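The picture shows the bottle upright above the pad: its base is at about (283,335) in the crop, against the pad centre at about (277,387) 38 mm below, as predicted. I'll descend with guarded steps.

Request:
{"api": "drive_tool", "payload": {"moves": [[[0, 0, 0], [-0.002, -0.0015, 0.01], 0.042], [[0, 0, 0], [0, 0, 0.01], 0.042], [[0, 0, 0], [0, 0, 0.008], 0.042], [[0, 0, 0], [0, 0, 0.004], 0.042], [[0, 0, 0], [0, 0, 0], 0.042]]}}

```text
time: 8.28
eef_pos: [0.5163, -0.2572, 0.0887]
tcp_rot: [-0.0, 1.0, 0.0, -0.0]
contact_force: [0.2, 0.0, -1.2]
opening: 0.544
finger_force: 63.6
```

Request:
{"api": "drive_tool", "payload": {"moves": [[[0, 0, 0], [0, 0, 0.002], 0.042], [[0, 0, 0], [0, 0, 0.002], 0.042], [[0, 0, 0], [0, 0, 0.002], 0.042], [[0, 0, 0], [0, 0, 0.002], 0.042], [[0, 0, 0], [0, 0, 0], 0.042]]}}

```text
time: 8.9
eef_pos: [0.5167, -0.2575, 0.0819]
tcp_rot: [-0.0, 1.0, -0.0, 0.0]
contact_force: [-1.9, 1.2, 2.6]
opening: 0.538
finger_force: 64.1
```

Request:
{"api": "drive_tool", "payload": {"moves": [[[0, 0, 0], [0, 0, 0.002], 0.042], [[0, 0, 0], [0, 0, 0.002], 0.042], [[0, 0, 0], [0, 0, 0.002], 0.042], [[0, 0, 0], [0, 0, 0.002], 0.042], [[0, 0, 0], [0, 0, 0], 0.042]]}}

```text
time: 9.52
eef_pos: [0.5169, -0.2576, 0.0741]
tcp_rot: [-0.0, 1.0, -0.0, 0.0]
contact_force: [-2.1, 2.4, 7.3]
opening: 0.54
finger_force: 64.5
```

Request:
{"api": "drive_tool", "payload": {"moves": [[[0, 0, 0], [0, 0, 0.001], 0.042], [[0, 0, 0], [0, 0, 0.001], 0.042], [[0, 0, 0], [0, 0, 0], 0.042]]}}

```text
time: 9.9
eef_pos: [0.5169, -0.2576, 0.0723]
tcp_rot: [-0.0, 1.0, -0.0, 0.0]
contact_force: [-3.1, 1.9, 8.5]
opening: 0.537
finger_force: 64.5
```

Request:
{"api": "drive_tool", "payload": {"moves": [[[0, 0, 0], [0, 0, 0.001], 0.042], [[0, 0, 0], [0, 0, 0], 0.042], [[0, 0, 0], [0, 0, 0], 0.042]]}}

```text
time: 10.28
eef_pos: [0.5169, -0.2576, 0.0715]
tcp_rot: [-0.0, 1.0, -0.0, 0.0]
contact_force: [-2.7, 3.0, 8.1]
opening: 0.535
finger_force: 64.6
```

Request:
{"api": "drive_tool", "payload": {"moves": [[[0, 0, 0], [0, 0, 0.001], 0.042], [[0, 0, 0], [0, 0, 0], 0.042], [[0, 0, 0], [0, 0, 0], 0.042]]}}

```text
time: 10.65
eef_pos: [0.517, -0.2576, 0.0709]
tcp_rot: [-0.0, 1.0, -0.0, 0.0]
contact_force: [-3.6, 2.2, 10.1]
opening: 0.538
finger_force: 64.8
```

Request:
{"api": "drive_tool", "payload": {"moves": [[[0, 0, 0], [0, 0, 0.001], 0.042], [[0, 0, 0], [0, 0, 0], 0.042], [[0, 0, 0], [0, 0, 0], 0.042]]}}

```text
time: 11.02
eef_pos: [0.5171, -0.2576, 0.0708]
tcp_rot: [-0.0, 1.0, -0.0, 0.0]
contact_force: [-5.6, 4.0, 13.9]
opening: 0.544
finger_force: 65.2
```

Request:
{"api": "drive_tool", "payload": {"moves": [[[0, 0, 0], [0, 0, 0.001], 0.042], [[0, 0, 0], [0, 0, 0], 0.042], [[0, 0, 0], [0, 0, 0], 0.042]]}}

```text
time: 11.4
eef_pos: [0.5172, -0.2577, 0.0708]
tcp_rot: [-0.0, 1.0, -0.0, 0.0]
contact_force: [-7.8, 4.7, 18.3]
opening: 0.54
finger_force: 65.6
```

Firm stop reached: z has stalled at 0.0708 and the force is rising. I'll hold for over 2 s.

Request:
{"api": "drive_tool", "payload": {"moves": [[[0, 0, 0], [0, 0, 0], 0.042], [[0, 0, 0], [0, 0, 0], 0.042], [[0, 0, 0], [0, 0, 0], 0.042], [[0, 0, 0], [0, 0, 0], 0.042], [[0, 0, 0], [0, 0, 0], 0.042]]}}

```text
time: 12.02
eef_pos: [0.5172, -0.2577, 0.0708]
tcp_rot: [-0.0, 1.0, -0.0, 0.0]
contact_force: [-7.5, 5.6, 17.7]
opening: 0.539
finger_force: 65.6
```

Request:
{"api": "drive_tool", "payload": {"moves": [[[0, 0, 0], [0, 0, 0], 0.042], [[0, 0, 0], [0, 0, 0], 0.042], [[0, 0, 0], [0, 0, 0], 0.042], [[0, 0, 0], [0, 0, 0], 0.042], [[0, 0, 0], [0, 0, 0], 0.042]]}}

```text
time: 12.65
eef_pos: [0.5171, -0.2577, 0.0708]
tcp_rot: [-0.0, 1.0, -0.0, 0.0]
contact_force: [-7.7, 5.4, 17.4]
opening: 0.542
finger_force: 65.6
```

Request:
{"api": "drive_tool", "payload": {"moves": [[[0, 0, 0], [0, 0, 0], 0.042], [[0, 0, 0], [0, 0, 0], 0.042], [[0, 0, 0], [0, 0, 0], 0.042], [[0, 0, 0], [0, 0, 0], 0.042], [[0, 0, 0], [0, 0, 0], 0.042]]}}

```text
time: 13.28
eef_pos: [0.5171, -0.2577, 0.0708]
tcp_rot: [-0.0, 1.0, -0.0, 0.0]
contact_force: [-6.5, 4.2, 18.7]
opening: 0.538
finger_force: 65.6
```

Request:
{"api": "drive_tool", "payload": {"moves": [[[0, 0, 0], [0, 0, 0], 0.042], [[0, 0, 0], [0, 0, 0], 0.042], [[0, 0, 0], [0, 0, 0], 0.042]]}}

```text
time: 13.65
eef_pos: [0.5171, -0.2576, 0.0708]
tcp_rot: [-0.0, 1.0, -0.0, 0.0]
contact_force: [-6.7, 4.3, 18.2]
opening: 0.541
finger_force: 65.6
```

Request:
{"api": "drive_tool", "payload": {"moves": [[[0, 0, 0], [0, 0, -0.005], 0.042], [[0, 0, 0], [0, 0, -0.008], 0.042], [[0, 0, 0], [0, 0, -0.012], 0.042], [[0, 0, 0], [0, 0, -0.018], 0.042], [[0, 0, 0], [0, 0, -0.015], 0.042]]}}

```text
time: 14.28
eef_pos: [0.5167, -0.2575, 0.1262]
tcp_rot: [-0.0, 1.0, -0.0, 0.0]
contact_force: [0.5, 0.3, -1.5]
opening: 0.541
finger_force: 63.6
```

Request:
{"api": "drive_tool", "payload": {"moves": [[[0, 0, 0], [0.003, 0.02, 0], 0.042], [[0, 0, 0], [0.007, 0.04, 0], 0.042], [[0, 0, 0], [0.009, 0.05, 0], 0.042], [[0, 0, 0], [0.009, 0.05, 0], 0.042], [[0, 0, 0], [0.009, 0.05, 0], 0.042]]}}

```text
time: 14.9
eef_pos: [0.4779, -0.0447, 0.1244]
tcp_rot: [-0.0, 1.0, 0.0, -0.001]
contact_force: [1.6, 0.8, -0.0]
opening: 0.542
finger_force: 63.6
```

Request:
{"api": "drive_tool", "payload": {"moves": [[[0, 0, 0], [0.009, 0.05, 0], 0.042], [[0, 0, 0], [0.009, 0.05, 0], 0.042], [[0, 0, 0], [0.008, 0.045, 0], 0.042], [[0, 0, 0], [0.005, 0.025, 0], 0.042], [[0, 0, 0], [0.002, 0.012, 0], 0.042]]}}

```text
time: 15.52
eef_pos: [0.4447, 0.1363, 0.1245]
tcp_rot: [-0.001, 1.0, 0.0, -0.001]
contact_force: [-0.5, -0.3, -1.1]
opening: 0.537
finger_force: 63.6
```

Request:
{"api": "drive_tool", "payload": {"moves": [[[0, 0, 0], [0, 0.0095, 0.02], 0.042], [[0, 0, 0], [0, 0, 0.03], 0.042], [[0, 0, 0], [0, 0, 0.03], 0.042], [[0, 0, 0], [0, 0, 0.02], 0.042], [[0, 0, 0], [0, 0, 0.01], 0.042]]}}

```text
time: 16.15
eef_pos: [0.4452, 0.1438, 0.0138]
tcp_rot: [0.0, 1.0, -0.0, -0.001]
contact_force: [1.1, 0.5, -0.3]
opening: 0.543
finger_force: 63.6
```

Request:
{"api": "drive_tool", "payload": {"moves": [[[0, 0, 0], [0, 0, 0.003], 0.042], [[0, 0, 0], [0, 0, 0.002], 0.042], [[0, 0, 0], [0, 0, 0], 0.042]]}}

```text
time: 16.52
eef_pos: [0.447, 0.1441, 0.0109]
tcp_rot: [-0.0, 1.0, 0.0, 0.001]
contact_force: [0.0, -0.1, -0.9]
opening: 0.54
finger_force: 63.6
```

Request:
{"api": "drive_tool", "payload": {"moves": [[[0, 0, 0], [0, 0, 0.002], 0.042], [[0, 0, 0], [0, 0, 0.002], 0.042], [[0, 0, 0], [0, 0, 0.001], 0.042], [[0, 0, 0], [0, 0, 0], 0.042], [[0, 0, 0], [0, 0, 0], 0.042]]}}

```text
time: 17.15
eef_pos: [0.4465, 0.1441, 0.0053]
tcp_rot: [-0.0, 1.0, 0.0, 0.0]
contact_force: [-0.3, 0.9, -1.6]
opening: 0.54
finger_force: 63.6
```

Request:
{"api": "drive_tool", "payload": {"moves": [[[0, 0, 0], [0, 0, 0.001], 0.042], [[0, 0, 0], [0, 0, 0], 0.042], [[0, 0, 0], [0, 0, 0], 0.042]]}}

```text
time: 17.52
eef_pos: [0.4464, 0.1441, 0.0042]
tcp_rot: [-0.0, 1.0, -0.0, -0.0]
contact_force: [-0.1, -0.1, -2.2]
opening: 0.541
finger_force: 63.6
```

Request:
{"api": "drive_tool", "payload": {"moves": [[[0, 0, 0], [0, 0, 0.001], 0.042], [[0, 0, 0], [0, 0, 0], 0.042], [[0, 0, 0], [0, 0, 0], 0.042]]}}

```text
time: 17.9
eef_pos: [0.4467, 0.1441, 0.0036]
tcp_rot: [-0.0, 1.0, -0.0, 0.0]
contact_force: [-1.5, -0.4, 3.5]
opening: 0.538
finger_force: 64.0
```

Contact with the tray floor. I'll release, then retreat.

Request:
{"api": "drive_tool", "payload": {"moves": [[[0, 0, 0], [0, 0, 0], 0.056], [[0, 0, 0], [0, 0, 0], 0.065], [[0, 0, 0], [0, 0, 0], 0.078], [[0, 0, 0], [0, 0, 0], 0.0854], [[0, 0, 0], [0, 0, 0], 0.0854]], "grip_force": 20}}

```text
time: 18.52
eef_pos: [0.4465, 0.1441, 0.0032]
tcp_rot: [-0.0, 1.0, 0.0, 0.0]
contact_force: [0.5, 0.5, 0.1]
opening: 0.999
finger_force: 0.0
```

Request:
{"api": "drive_tool", "payload": {"moves": [[[0, 0, 0], [0, 0, -0.01], 0.0854], [[0, 0, 0], [0, 0, -0.03], 0.0854], [[0, 0, 0], [0, 0, -0.05], 0.0854], [[0, 0, 0], [0, 0, -0.05], 0.0854], [[0, 0, 0], [0, 0, -0.05], 0.0854]]}}

```text
time: 19.15
eef_pos: [0.4463, 0.1441, 0.1956]
tcp_rot: [-0.0, 1.0, 0.0, 0.001]
contact_force: [0.4, 0.2, -0.3]
opening: 1.004
finger_force: 0.0
```

```bash
python3 - <<'E'
from h import *
s=ctrl.get_state();print(s['eef_pos'],s['opening'],s['finger_force'],s['contact_force'])
c=snap('side','pics/end.png');i=cv2.imread('pics/end.png');o=cv2.imread('pics/side0.png')
# brown mask near tray vs expected body, cap
h=cv2.cvtColor(i,cv2.COLOR_BGR2HSV);m=cv2.inRange(h,(4,150,40),(20,255,255))
_,l,st,ce=cv2.connectedComponentsWithStats(m)
for k in range(1,len(st)):
    if st[k,4]>60:print('brown',st[k],ce[k])
b=cv2.inRange(cv2.cvtColor(o,cv2.COLOR_BGR2HSV),(4,150,40),(20,255,255));_,l,st,ce=cv2.connectedComponentsWithStats(b)
for k in range(1,len(st)):
    if st[k,4]>60:print('was',st[k],ce[k])
for X in([.446,.142,.002],[.446,.142,.045],[.446,.142,.088]):print(px(c,X))
d=cv2.absdiff(i,o).max(2)
for n,X in dict(beaker=(.5627,.145,.03),small=(.56,-.058,.034),pad=(.516,-.258,.081)).items():
    u,v=px(c,X).astype(int);print(n,(u,v),d[v-12:v+12,u-12:u+12].mean())
E
```

```text
[0.44625678 0.14410603 0.19564937] 1.004097433557696 0.0 [ 0.42310028  0.23463065 -0.28572246]
brown [395 183  32  23 465] [410.62150538 193.58924731]
brown [215 221  21  19 249] [225.08433735 229.76305221]
brown [325 250  14  12 107] [331.1682243  255.71028037]
was [395 183  32  23 445] [410.50786517 193.39775281]
was [325 251  14  10  97] [331.24742268 255.68041237]
was [267 252  21  24 279] [277.11111111 262.46236559]
[228.70702971 242.99733106]
[225.73890603 228.51969425]
[222.57612366 213.09256945]
beaker (np.int64(265), np.int64(207)) 5.982638888888889
small (np.int64(331), np.int64(247)) 7.159722222222222
pad (np.int64(403), np.int64(296)) 8.828125
```

```bash
python3 -c "
from plant import ctrl
print(ctrl.sign_off())"
```

```text
the job is handed in; nothing more can be done
None
```

I pressed the larger bottle onto the mixer pad until it hit its stop and held it there for over 2 s. I then set it down and released it upright in the tray; the small bottle and beaker did not move. The job is handed in at about 19 s, with no verdict returned yet.

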